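# Lock the push-and-turn cap on the amber vial

## Task

The white cap with the blue grip is sitting loose on the amber pill vial in the wooden stand: push it down and give it a quarter turn clockwise (seen from above), so that it locks and the blue grip lines up with the two white marks on the stand, then let go. Leave the green vial and the glass tumbler where they are.

Things in the scene. Friction and masses are not known exactly. Their poses are not given: they have to be found in the camera images.
- vial: Amber vial, 54 mm wide in a dark wooden stand (92 mm wide, 28 high) fixed to the sill. Origin: centre of the stand's underside; z up. Its x axis runs through two white marks on the stand. Cap springs up by 2.4 N at first, 8.4 N at full depth, 10 mm down. Cannot turn until 7 mm down, then only clockwise, to a stop some 12 deg past the marks. From 25 deg short of them on, it locks when let go.
- cap: White round cap, 54 mm wide, loose on the amber vial. Origin: centre of its lower edge; z up. At the start this is 87 mm above the vial's origin; locked, 83 mm. White top face 22 mm above the origin; on it a blue grip bar 46 mm long (cap's x), 14 wide (y), 24 high, top 46 mm above the origin. It starts square (within 9 deg) to the white marks; half a turn makes no difference. About 40 g.
- green_vial: Bystander: green vial, 54 mm across its white cap, 106 mm high, with a closed white cap and a blue grip bar of the same look, standing loose on the sill. Origin: centre of its underside.
- tumbler: Bystander: clear glass tumbler, 72 mm across the rim, 95 mm high, standing loose on the sill. Origin: centre of its underside.
Mind the look-alikes: they are no part of the job. What is shaped like the cap but pink or purple is not meant.

How it is judged:
On the way:
1. the cap is pushed down at least 5.5 mm, before it is turned (z of cap in the frame of vial below 0.0815 m and angle between the x axis of cap and the x axis of vial, either way round above 0.8 rad), for 0.05 s.
At the end, for the whole second after the job is handed in: The cap is on the amber vial, level (within 7 degrees) and centred (within 6 mm), its blue grip within 24 degrees of the line of the white marks, held 2 to 7 mm below its starting height by the bayonet, at rest and released (angle between the x axis of cap and the x axis of vial, either way round below 0.42 rad and z of cap in the frame of vial between 0.08 and 0.085 m and horizontal distance between cap and vial below 0.006 m and angle between cap's own z axis and vertical below 0.12 rad and linear speed of cap below 0.02 m/s); the robot touches nothing.
It fails at once if the green vial is moved by more than 15 mm (distance of green_vial from where it was at the start of the episode above 0.015 m).
It fails at once if the tumbler is moved by more than 15 mm (distance of tumbler from where it was at the start of the episode above 0.015 m).
It also fails if it takes over 40 s, if anything falls off the work surface, if the arm or the gripper's body presses on something with over 40 N, if the wrist force passes 120 N, or if a joint passes its speed limit or range.

## Robot

A 6-joint arm with a two-finger parallel gripper is mounted at the origin on the work surface. World frame = base frame: x ahead of the robot, y to its left, z up, the work surface at z = 0. Lengths are in m, angles in rad, forces in N, time in s.
With the tool pointing down it reaches from about 0.375 to 0.9 m from the base axis. Payload 3.1 kg.
Tool frame: the origin (TCP) lies at the very end of the fingers, on their centre line; the grasp point (between the pads) lies 19 mm behind it (grip_depth is the distance from the TCP to the grasp point, in m); z points along the fingers, y is the line along which they close (so a half turn about z gives the same grasp; the last joint's range is limited). The gripper opens to 85 mm and grips with 20 to 120 N. Pads are 22 mm wide; open, the fingers measure 114 mm over their backs; the gripper's body (76 mm by 85 mm) begins 54 mm behind the grasp point. The pads swing forward as they close: fully open they stand 13 mm farther back than shut.
Start: joints at [-0.178, 0.527, 1.433, -0, 1.181, -0.178], TCP at [0.625, 0, 0.211] pointing down, gripper open.
Joint ranges: [-3.08, 3.08], [-0.75, 2.2], [0.22, 2.44], [-1.43, 4.57], [0, 2.65], [-2.85, 2.85]. Speed limits (rad/s): [2.79, 2.79, 3.14, 3.14, 3.14, 3.14].

## Interface

Orientations are given as a unit quaternion [x, y, z, w].
In Python, from station import * gives the robot as it stands.
- The arm moves only by the tool apply_moves, never from a script. Its argument "plan" is a list of rows, each a list of 7 numbers: the shift along the tool's x, y, z in m, then the turn, a rotation vector about the tool's x, y, z in rad, then the gripper command: -1 is fully open, 1 is shut, values between are in proportion. In form: [[dx, dy, dz, wx, wy, wz, jaw], ...]. A call has 1 to 8 rows; each row shifts and turns the commanded pose from where the row before left it, along the tool's axes as they then stand; what a row does not reach is not made up. A row lasts 1/8 s, in which the tool goes at most 62.5 mm and 10.7 degrees, less where a joint would pass 70% of its speed; a pose out of reach is approached as far as the arm can. A call is refused whole if a number of a shift passes 0.0625 or a number of a turn 0.188, either way. A call with a gripper value outside its range is refused whole. The fingers move at their own pace and stop on an object; "force" is the grip in N (left out, the last holds). Time passes only in rows, so rows that do not move let the fingers close. It gives the time, the measured TCP pose, the force, the opening and the grip force at its end, in the units of the state.
- sense(): the state, without advancing time (a new reading comes with each control period).
- snapshot(name): name is "scene" or "side" or "wrist"; returns the picture (384x512x3 uint8, red, green, blue); there is no depth.
- calibration(name): a dict with "camera_matrix" (3x3 intrinsics, pixels), "R" (3x3) and "t" (3): a world point X has camera coordinates R X + t; the wrist camera has in their place "mount" (4x4, takes a point from camera to tool coordinates, whose origin is the TCP and whose axes are the flange's). Camera axes: x right, y down, z forward; pixel columns grow to the right and rows downward; lengths in m; the calibration is good to about 2 mm. A picture is of the moment at which its call begins: read the wrist's pose just before it. calibration takes no time and is no camera call.
- sign_off(): hands the job in; it is judged then, once.
The state is a dict: "t": time; "q": joint angles; "qd": joint speeds; "tau": joint torques, N m; "tcp_pos": TCP position; "tool_rot": TCP orientation; "force": force on the tool from outside, world axes, zero at the start; "ft_torque": the same for the moment, N m; "finger_gap": opening from 0.0 (shut) to 1.0 (fully open); "gripper_force": force on a finger pad.
Only numpy, scipy, OpenCV 4.12 (cv2) and the standard library are available. Lean on these libraries where they do the work, as an engineer would, in place of code of your own. Each camera call takes 0.05 s, during which the arm holds its last target. There are 200 camera calls.

## Working session

There is one attempt and no reset: what is moved stays moved. The work goes in short steps, Python scripts to look and compute and a tool call to move; the robot and the scene stay as the last step left them, time stands still between calls to the robot, and variables do not carry over. Pictures are saved under pics/ and viewed, at most 10 in all, crops included, and the job is handed in when it is done.

Besides the shell and the picture viewer there is one more tool, called after ">>>" in YAML: its name, and indented under it one key for each argument. apply_moves: Moves the arm, as the interface text tells. Its arguments: {"type":"object","properties":{"plan":{"type":"array"},"force":{"type":"number"}},"required":["plan"]}

```bash
mkdir -p pics; python3 - <<'E'
from station import *
import cv2,numpy as np
s=sense();print(s['t'],s['tcp_pos'],s['tool_rot'])
a=[snapshot(n) for n in("scene","side","wrist")]
for n,i in zip("abc",a): cv2.imwrite(f"pics/{n}.png",i[...,::-1])
for n in("scene","side","wrist"): print(n,calibration(n))
E
```

```text
0.0 [6.24256953e-01 1.61672563e-04 2.09526503e-01] [ 7.07115067e-01  7.07097678e-01 -6.05054440e-04 -8.88090453e-04]
scene {'camera_matrix': array([[496.38474818,   0.        , 257.14078851],
       [  0.        , 496.38474818, 189.42081521],
       [  0.        ,   0.        ,   1.        ]]), 'R': array([[ 2.83197166e-01,  9.59061679e-01, -2.44703491e-04],
       [ 4.76620103e-01, -1.40960486e-01, -8.67734648e-01],
       [-8.32245542e-01,  2.45623363e-01, -4.97027687e-01]]), 't': array([-0.15989985, -0.16496605,  1.31044799])}
side {'camera_matrix': array([[448.7552166 ,   0.        , 262.04390009],
       [  0.        , 448.7552166 , 192.09955709],
       [  0.        ,   0.        ,   1.        ]]), 'R': array([[-0.94232076, -0.33470157, -0.00253765],
       [-0.20951864,  0.59575861, -0.77535387],
       [ 0.26102399, -0.73010036, -0.63152192]]), 't': array([0.49317992, 0.16568362, 0.81355352])}
wrist {'camera_matrix': array([[267.98281774,   0.        , 250.98419776],
       [  0.        , 267.98281774, 192.51963639],
       [  0.        ,   0.        ,   1.        ]]), 'mount': array([[-4.47771180e-04, -9.52106736e-01, -3.05765536e-01,
         7.82255233e-02],
       [ 9.99999797e-01, -2.87687597e-04, -5.68611468e-04,
        -9.70122393e-04],
       [ 4.53413856e-04, -3.05765728e-01,  9.52106671e-01,
        -1.64039854e-01],
       [ 0.00000000e+00,  0.00000000e+00,  0.00000000e+00,
         1.00000000e+00]])}
```

View pics/a.png

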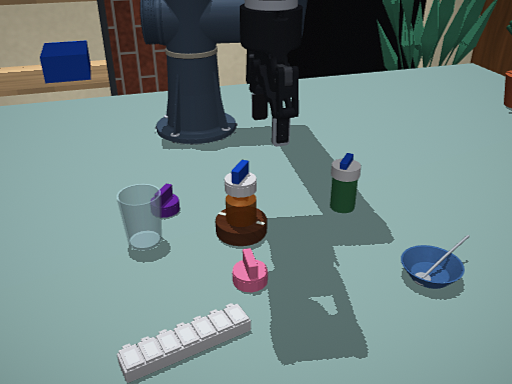

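View pics/b.png

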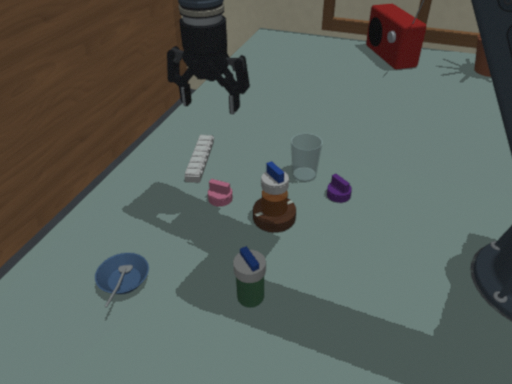

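View pics/c.png

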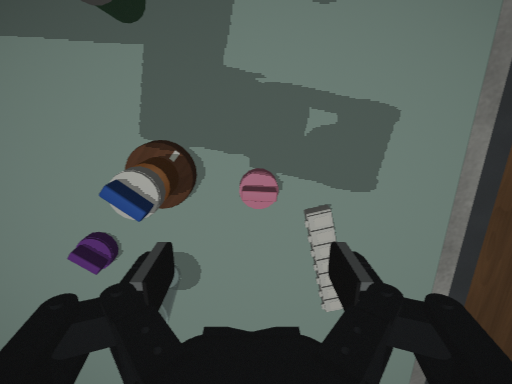

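Candidates for the cap:
- The blue-gripped white cap on amber in the wooden stand: scene (240,178), side (274,180), wrist (128,200).
- The green vial's white cap with a blue grip: scene (346,165), side (249,263).
- The pink cap: scene (250,272).
- The purple cap: scene (166,202).

I choose the one on amber. The tumbler stands at scene (143,215), close to the stand.

```bash
cat > h.py <<'E'
from station import *
import cv2,numpy as np
from scipy.spatial.transform import Rotation as Rn
def cam(n,s):
    c=calibration(n);K=c['camera_matrix']
    if n=='wrist':
        T=np.eye(4);T[:3,:3]=Rn.from_quat(s['tool_rot']).as_matrix();T[:3,3]=s['tcp_pos'];M=T@c['mount']
        return K,M[:3,:3],M[:3,3]
    return K,c['R'].T,-c['R'].T@c['t']
def ray(C,p):
    K,R,o=C;d=R@np.linalg.inv(K)@[p[0],p[1],1];return o,d/np.linalg.norm(d)
def onz(C,p,z):
    o,d=ray(C,p);return o+d*(z-o[2])/d[2]
def tri(rs):
    A=sum(np.eye(3)-np.outer(d,d) for o,d in rs);b=sum((np.eye(3)-np.outer(d,d))@o for o,d in rs);return np.linalg.solve(A,b)
def proj(C,X):
    K,R,o=C;p=K@R.T@(np.asarray(X)-o);return p[:2]/p[2]
def blobs(img,lo,hi,box=None,amin=15):
    h=cv2.cvtColor(img,cv2.COLOR_RGB2HSV);m=cv2.inRange(h,lo,hi)
    if box: k=np.zeros_like(m);x0,y0,x1,y1=box;k[y0:y1,x0:x1]=255;m&=k
    cs,_=cv2.findContours(m,cv2.RETR_EXTERNAL,cv2.CHAIN_APPROX_NONE)
    return sorted([c for c in cs if cv2.contourArea(c)>=amin],key=cv2.contourArea,reverse=True)
BLUE=((105,150,50),(125,255,255))
def cen(c): m=cv2.moments(c);return np.array([m['m10'],m['m01']])/m['m00']
E
python3 - <<'E'
from h import *
s=sense()
I={n:cv2.imread(f'pics/{f}.png')[...,::-1].copy() for n,f in zip(('scene','side','wrist'),'abc')}
C={n:cam(n,s) for n in I}
bx={'scene':(215,150,265,190),'side':(255,155,295,190),'wrist':(90,170,165,230)}
rs={}
for n in I:
    b=blobs(I[n],*BLUE,bx[n])[0];rs[n]=ray(C[n],cen(b));print(n,cen(b),cv2.contourArea(b),cv2.minAreaRect(b))
print('scene+side',tri([rs['scene'],rs['side']]),'all',tri(list(rs.values())))
g=[ray(C[n],cen(blobs(I[n],*BLUE,b)[0])) for n,b in(('scene',(330,145,365,175)),('side',(230,240,270,280)))]
print('green',tri(g))
for n,p in(('scene',(145,240)),('side',(306,172))): print('tumbler base',onz(C[n],p,0))
for n,p in(('scene',(141,196)),('side',(306,147))): print('tumbler rim',onz(C[n],p,.095))
for n,p in(('scene',(221,214)),('scene',(262,222)),('side',(259,214)),('side',(290,204)),('wrist',(174,156))): print('mark',n,onz(C[n],p,.028))
w=np.hstack([cv2.resize(I['wrist'][130:240,80:215],(540,440),interpolation=cv2.INTER_CUBIC)])
cv2.imwrite('pics/d.png',w[...,::-1])
E
```

```text
scene [239.52145215 171.38085809] 252.5 ((239.62940979003906, 171.18235778808594), (13.558154106140137, 26.357053756713867), 40.60129928588867)
side [274.89089089 171.62262262] 166.5 ((274.58197021484375, 171.40164184570312), (22.406457901000977, 10.370986938476562), 39.80556869506836)
wrist [125.99451966 199.84268214] 1034.0 ((125.6153793334961, 199.576904296875), (51.03241729736328, 22.465356826782227), 33.690067291259766)
scene+side [ 0.50041318 -0.01161009  0.12128526] all [ 0.49942901 -0.01085622  0.12148345]
green [0.475157   0.19743562 0.09899693]
tumbler base [ 0.4787209  -0.17910858  0.        ]
tumbler base [ 0.47905379 -0.19065956  0.        ]
tumbler rim [ 0.48960296 -0.17604598  0.095     ]
tumbler rim [ 0.47503421 -0.15446493  0.095     ]
mark scene [ 0.47714909 -0.04166661  0.028     ]
mark scene [0.52272162 0.02122684 0.028     ]
mark side [0.52358885 0.01779938 0.028     ]
mark side [ 0.47276817 -0.03339498  0.028     ]
mark wrist [0.52295459 0.01716703 0.028     ]
```

View pics/d.png

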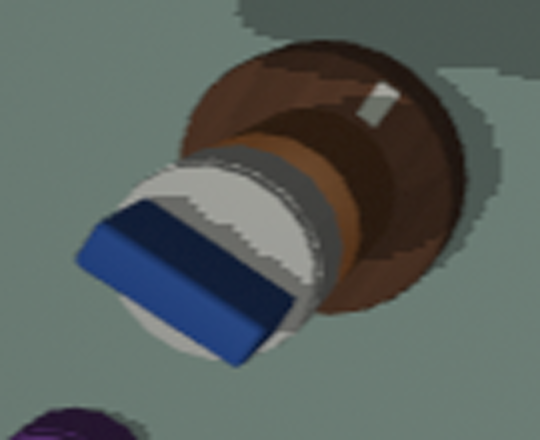

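The crop shows the white cap with the blue grip on the amber vial in the brown stand, with one white mark at crop (380,103). That confirms the choice. The grip centre is near (0.4995,-0.0105) and the mark line runs at about 50°. Next I go above it with the closing line near +49°.

>>> apply_moves:
  plan:
    - [-0.0035,-0.042,0,0,0,0,-1]
    - [-0.0035,-0.042,0,0,0,0,-1]
    - [-0.0035,-0.041,0,0,0,0,-1]
    - [0,0,0,0,0,-0.171,-1]
    - [0,0,0,0,0,-0.171,-1]
    - [0,0,0,0,0,-0.171,-1]
    - [0,0,0,0,0,-0.171,-1]
    - [0,0,0,0,0,-0.171,-1]
  force: 80

```text
t: 1.15
tcp_pos: [0.4997, -0.0104, 0.2103]
tool_rot: [0.348, 0.938, -0.0, -0.0]
force: [0.1, 0.1, 0.2]
finger_gap: 0.999
gripper_force: 0.0
```

```bash
python3 - <<'E'
from h import *
s=sense();i=snapshot('wrist');cv2.imwrite('pics/e.png',i[...,::-1]);C=cam('wrist',s)
R=Rn.from_quat(s['tool_rot']).as_matrix();print(s['t'],s['tcp_pos'],R.round(3),'yaw y',np.degrees(np.arctan2(R[1,1],R[0,1])),s['q'])
print('expected px of bar',proj(C,(.4995,-.0105,.133)))
for b in blobs(i,(105,150,100),(125,255,255))[:3]:
    r=cv2.minAreaRect(b);P=np.array([onz(C,p,.133) for p in cv2.boxPoints(r)])
    print(r,cv2.contourArea(b),P.mean(0));
    for k in range(2): d=P[k+1]-P[k];print(np.linalg.norm(d),np.degrees(np.arctan2(d[1],d[0])))
E
```

```text
1.15 [ 0.49973402 -0.01040035  0.21031986] [[-0.758  0.652 -0.001]
 [ 0.652  0.758  0.   ]
 [ 0.    -0.    -1.   ]] yaw y 49.30916459571033 [-2.44762136e-01  3.60455948e-01  1.74080190e+00  2.90551836e-05
  1.04087575e+00 -1.10538405e+00]
expected px of bar [251.62572152 194.03076557]
```

View pics/e.png

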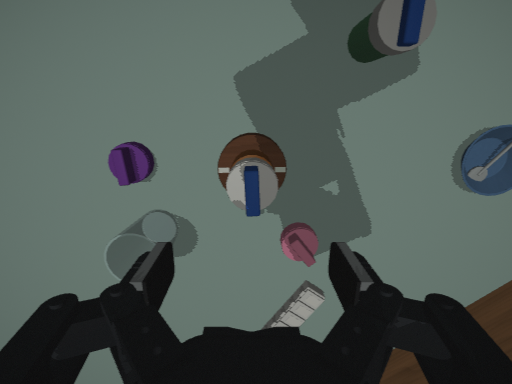

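The view shows the blue bar at (252,192), nearly along the image columns and slightly tilted. The marks are at (223,170) and (280,170). The tumbler is at (140,245), well clear.

```bash
python3 - <<'E'
from h import *
s=sense();i=cv2.imread('pics/e.png')[...,::-1].copy();C=cam('wrist',s)
h=cv2.cvtColor(i,cv2.COLOR_RGB2HSV)
print(h[160:220:6,252])
b=blobs(i,(105,120,40),(130,255,255),(230,155,275,225))[0]
m=np.zeros(i.shape[:2],np.uint8);cv2.drawContours(m,[b],-1,255,-1)
ys=np.unique(np.where(m)[0]);P=[]
for y in ys:
    x=np.where(m[y])[0];P.append((y,x.min(),x.max()))
P=np.array(P);print(P[::5])
Q=P[6:-9]
for k in (1,2):
    W=np.array([onz(C,(q[k],q[0]),.133) for q in Q]);v=cv2.fitLine(W[:,:2].astype(np.float32),cv2.DIST_HUBER,0,1e-4,1e-4).ravel();print('edge',np.degrees(np.arctan2(v[1],v[0])),W.mean(0))
w=blobs(i,(0,0,110),(180,70,255),(215,155,290,185),3)
for b in w: print('mark',cen(b) if cv2.contourArea(b) else 0,cv2.contourArea(b),onz(C,cen(b),.028))
E
```

```text
[[ 40  10  77]
 [110 158  55]
 [111 176  87]
 [110 176  90]
 [110 178  89]
 [109 178  90]
 [110 178  90]
 [109 181  89]
 [109 183  88]
 [110 180  88]]
[[166 246 256]
 [171 244 257]
 [176 245 257]
 [181 245 258]
 [186 245 258]
 [191 245 258]
 [196 246 258]
 [201 246 258]
 [206 246 259]
 [211 247 259]]
edge -37.92076 [ 0.49192974 -0.01186795  0.133     ]
edge -37.673157 [ 0.49956864 -0.00292642  0.133     ]
mark [248.4375     174.56125622] 536.0 [ 0.50224353 -0.01816737  0.028     ]
mark [216.36639118 171.18732782] 60.5 [ 0.47118768 -0.04745003  0.028     ]
mark [280. 169.] 32.0 [0.52358584 0.01843172 0.028     ]
```

>>> apply_moves:
  plan:
    - [0,0,0.03,0,0,-0.05,-1]
    - [0,0,0.03,0,0,0,-1]
    - [0,0,0.025,0,0,0,-0.6]
    - [0,0,0.0135,0,0,0,-0.4]
    - [0,0,0,0,0,0,0]
    - [0,0,0,0,0,0,1]
    - [0,0,0,0,0,0,1]
    - [0,0,0,0,0,0,1]
  force: 80

```text
t: 2.2
tcp_pos: [0.5005, -0.0106, 0.1127]
tool_rot: [0.327, 0.945, 0.0, 0.001]
force: [-0.2, 0.0, 0.3]
finger_gap: 0.002
gripper_force: 0.0
```

>>> apply_moves:
  plan:
    - [0,0,0,0,0,0,1]
    - [0,0,0,0,0,0,1]

```text
t: 2.45
tcp_pos: [0.5002, -0.0105, 0.1123]
tool_rot: [0.327, 0.945, 0.0, 0.0]
force: [-0.9, -0.2, 0.6]
finger_gap: -0.0
gripper_force: 0.9
```

The fingers closed on nothing, so I need to look.

```bash
python3 - <<'E'
from h import *
s=sense();print(s['t'],s['tcp_pos'],s['finger_gap'],s['force'])
a=snapshot('scene')[120:250,190:310];b=snapshot('side')[120:240,215:325];c=snapshot('wrist')[100:340,130:380]
f=lambda x:cv2.resize(x,(400,300),interpolation=cv2.INTER_CUBIC)
o=np.vstack([np.hstack([f(a),f(b)]),np.hstack([f(c),f(c)*0])]);cv2.imwrite('pics/f.png',o[...,::-1])
E
```

```text
2.45 [ 0.50015105 -0.01053654  0.11229689] -0.0004366611715540648 [-0.94644718 -0.23576062  0.62737945]
```

View pics/f.png

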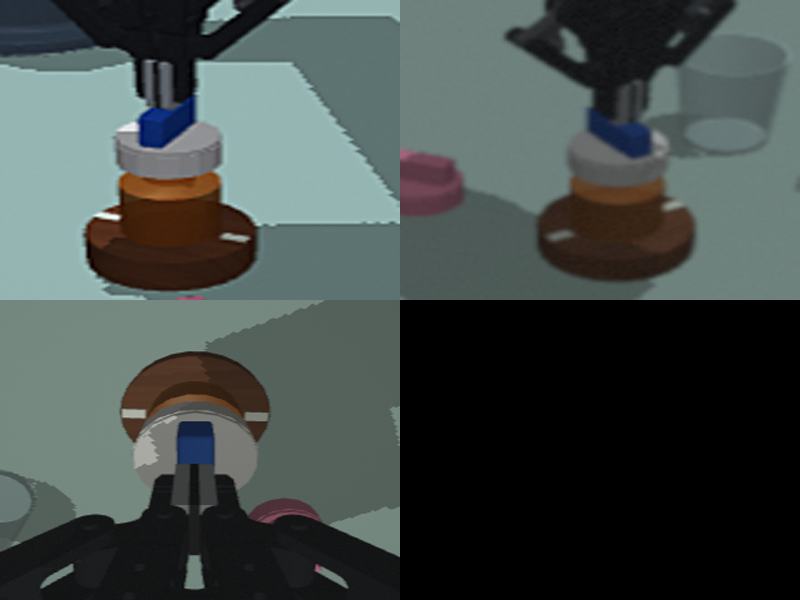

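The bar still stands on the cap, undisturbed. In all three views the closed fingertips seem to end at the top of the bar, at scene crop (157,105) and side crop (628,120). I triangulate the tips against the reported TCP.

```bash
python3 - <<'E'
from h import *
s=sense()
C={n:cam(n,s) for n in('scene','side','wrist')}
print('tips',tri([ray(C['scene'],(237.1,165.5)),ray(C['side'],(277.7,168))]))
for n in C: print(n,'tcp',proj(C[n],s['tcp_pos']),'bar top',proj(C[n],(.4995,-.0105,.133)),'o',C[n][2])
I={n:snapshot(n) for n in C}
bx={'scene':(215,140,265,190),'side':(255,150,295,190),'wrist':(230,150,275,230)}
rs=[]
for n in C:
    b=blobs(I[n],(105,120,40),(130,255,255),bx[n])[0];print(n,cen(b),cv2.boundingRect(b));
    if n!='wrist':
        o=cv2.resize(I[n][bx[n][1]-20:bx[n][3]+5,bx[n][0]:bx[n][2]],(400,520),interpolation=cv2.INTER_CUBIC);rs.append(o)
cv2.imwrite('pics/g.png',np.hstack(rs)[...,::-1])
E
```

```text
tips [ 0.49536196 -0.01403463  0.12992044]
scene tcp [240.30453347 176.07216814] bar top [239.98752837 164.88998208] o [ 1.21452382 -0.19177652  0.50814305]
side tcp [274.84081524 175.61901572] bar top [275.31999084 167.09216775] o [0.2870905  0.66033637 0.64349184]
wrist tcp [252.14487714 229.89651243] bar top [251.62492606 244.39143352] o [0.4374425  0.03777976 0.27621535]
scene [239.07560976 173.42113821] (231, 161, 18, 23)
side [275.32064591 173.45905421] (267, 164, 17, 19)
wrist [251.8683432  213.48742604] (241, 197, 23, 33)
```

View pics/g.png

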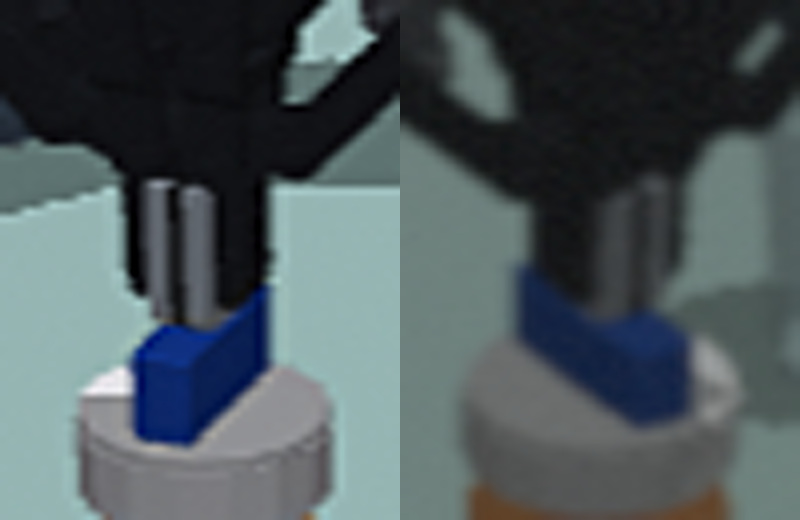

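```bash
python3 - <<'E'
from h import *
s0=dict(tcp_pos=np.array([.62426,.00016,.20953]))
for n in('scene','side'):
    C=cam(n,s0)
    for z in (0,.013,.033):
        print(n,z,[proj(C,(.62426+dx,0,.2095+z)).round(1) for dx in(-.0425,.0425)])
s=sense()
for n in('scene','side'):
    C=cam(n,s);print(n,[(z,proj(C,(s['tcp_pos'][0],s['tcp_pos'][1],z)).round(1)) for z in(.112,.125,.131)])
C=cam('wrist',s);d=np.array([.79,-.613,0])*.023
for z in(.133,.125,.12): print(z,[proj(C,np.array([.4995,-.0105,z])+k*d).round(1) for k in(-1,1)])
import station; print(getattr(station,'grip_depth',None),[k for k in dir(station) if not k.startswith('_')][:40])
E
```

```text
scene 0 [array([260.4, 141.7]), array([279.1, 167.3])]
scene 0.013 [array([260.5, 133.4]), array([279.4, 158.4])]
scene 0.033 [array([260.5, 120.4]), array([279.7, 144.4])]
side 0 [array([232.1, 128.2]), array([190.9, 120.5])]
side 0.013 [array([231.8, 122.1]), array([190.2, 114.5])]
side 0.033 [array([231.3, 112.4]), array([189., 105.])]
scene [(0.112, array([240.3, 176.2])), (0.125, array([240.2, 169.3])), (0.131, array([240.1, 166.1]))]
side [(0.112, array([274.8, 175.7])), (0.125, array([274.9, 170.4])), (0.131, array([275. , 167.9]))]
0.133 [array([251.4, 208.5]), array([251.8, 277.3])]
0.125 [array([251.4, 203.7]), array([251.8, 269.9])]
0.12 [array([251.4, 200.9]), array([251.8, 265.5])]
0.0187 ['PlanningError', 'calibration', 'grip_depth', 'sense', 'sign_off', 'snapshot']
```

At the start too, the images put the fingertips about 20 mm above where the reported TCP would have them. So the real tips lie about 19–20 mm behind the reported TCP, and this grasp closed just over the bar. I'll trust the images: rise, half open, go about 19 mm deeper and regrip.

>>> apply_moves:
  plan:
    - [0,0,-0.02,0,0,0,1]
    - [0,0,0,0,0,0,-0.2]
    - [0,0,0,0,0,0,-0.2]
    - [0,0,0,0,0,0,-0.2]
    - [0,0,0.018,0,0,0,-0.2]
    - [0,0,0.012,0,0,0,-0.2]
    - [0,0,0.007,0,0,0,-0.2]
    - [0,0,0,0,0,0,-0.2]

```text
t: 3.75
tcp_pos: [0.4995, -0.0104, 0.0944]
tool_rot: [0.327, 0.945, -0.0, -0.001]
force: [-0.1, 0.2, -1.0]
finger_gap: 0.597
gripper_force: 0.0
```

>>> apply_moves:
  plan:
    - [0,0,0,0,0,0,1]
    - [0,0,0,0,0,0,1]
    - [0,0,0,0,0,0,1]
  force: 60

```text
t: 4.12
tcp_pos: [0.5003, -0.0105, 0.0955]
tool_rot: [0.327, 0.945, 0.0, 0.001]
force: [-0.5, 0.0, 2.4]
finger_gap: 0.145
gripper_force: 61.5
```

Gripped, with the gap at about 13 mm. Now push down.

>>> apply_moves:
  plan:
    - [0,0,0.004,0,0,0,1]
    - [0,0,0.004,0,0,0,1]
    - [0,0,0.002,0,0,0,1]
    - [0,0,0,0,0,0,1]

```text
t: 4.62
tcp_pos: [0.5004, -0.0106, 0.0856]
tool_rot: [0.327, 0.945, 0.0, 0.001]
force: [-1.0, 0.1, 8.3]
finger_gap: 0.143
gripper_force: 62.5
```

```bash
python3 - <<'E'
from h import *
s=sense();print(s['tcp_pos'],s['force'],s['ft_torque'],s['finger_gap'],s['q'])
E
```

```text
[ 0.50043477 -0.01056893  0.08559901] [-1.02120789  0.09796984  8.29873005] [-0.01314222  0.16772595 -0.04068251] 0.1433009996331927 [-2.44733180e-01  5.61682645e-01  1.85439396e+00  3.53313234e-07
  7.24345522e-01 -1.14974234e+00]
```

The upward force of 8.3 N matches full depth. Now turn clockwise.

>>> apply_moves:
  plan:
    - [0,0,0,0,0,0.15,1]
    - [0,0,0,0,0,0.15,1]
    - [0,0,0,0,0,0.15,1]
    - [0,0,0,0,0,0.15,1]
    - [0,0,0,0,0,0.15,1]
    - [0,0,0,0,0,0.15,1]
    - [0,0,0,0,0,0.15,1]
    - [0,0,0,0,0,0.15,1]

```text
t: 5.62
tcp_pos: [0.5011, -0.0108, 0.0857]
tool_rot: [0.805, 0.594, 0.001, 0.001]
force: [-0.5, -0.4, 8.0]
finger_gap: 0.146
gripper_force: 62.5
```

>>> apply_moves:
  plan:
    - [0,0,0,0,0,0.15,1]
    - [0,0,0,0,0,0.15,1]
    - [0,0,0,0,0,0.1,1]
    - [0,0,0,0,0,0,1]
    - [0,0,0,0,0,0,1]

```text
t: 6.25
tcp_pos: [0.501, -0.0108, 0.0857]
tool_rot: [0.906, 0.424, 0.001, 0.001]
force: [-1.0, 0.6, 7.5]
finger_gap: 0.145
gripper_force: 62.5
```

```bash
python3 - <<'E'
from h import *
s=sense();R=Rn.from_quat(s['tool_rot']).as_matrix();print(np.degrees(np.arctan2(R[1,0],R[0,0])),s['tcp_pos'],s['force'],s['ft_torque'],s['finger_gap'],s['q'])
i=snapshot('wrist')[100:340,130:380];a=snapshot('scene')[120:250,190:310]
cv2.imwrite('pics/i.png',np.hstack([cv2.resize(i,(400,400)),cv2.resize(a,(400,400))])[...,::-1])
E
```

```text
50.1726046293049 [ 0.50104031 -0.01080797  0.08567815] [-0.97487256  0.59378245  7.4641117 ] [-0.06525527  0.06461526 -0.05437205] 0.14541204025605986 [-2.44865756e-01  5.61716476e-01  1.85385074e+00 -9.67116615e-05
  7.23513026e-01  4.50327015e-01]
```

View pics/i.png

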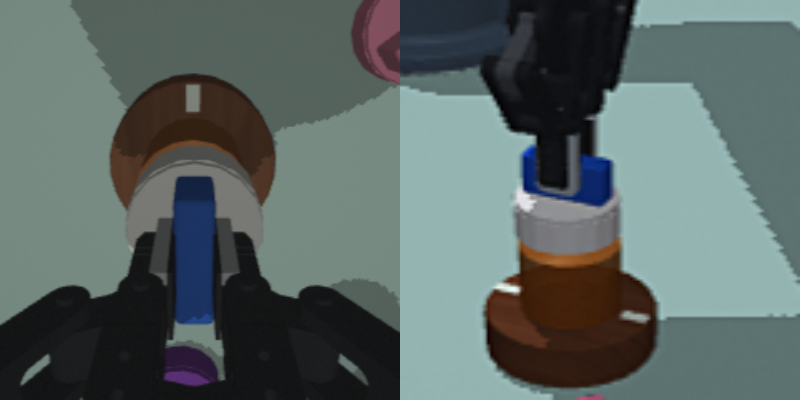

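The grip is turned and in line with the mark at crop (193,97). Now ease up, release and retreat.

>>> apply_moves:
  plan:
    - [0,0,-0.003,0,0,0,1]
    - [0,0,-0.0025,0,0,0,1]
    - [0,0,0,0,0,0,0.4]
    - [0,0,0,0,0,0,0]
    - [0,0,0,0,0,0,0]
    - [0,0,0,0,0,0,0]
    - [0,0,-0.02,0,0,0,0]
    - [0,0,-0.06,0,0,0,0]

```text
t: 7.35
tcp_pos: [0.4976, -0.01, 0.1687]
tool_rot: [0.906, 0.424, -0.003, -0.003]
force: [1.2, -0.4, -0.3]
finger_gap: 0.498
gripper_force: 0.0
```

>>> apply_moves:
  plan:
    - [0,0,-0.05,0,0,0,0]
    - [0,0,0,0,0,0,0]
    - [0,0,0,0,0,0,0]

```text
t: 7.72
tcp_pos: [0.4993, -0.0103, 0.2201]
tool_rot: [0.906, 0.424, -0.0, -0.0]
force: [0.3, -0.0, -0.3]
finger_gap: 0.501
gripper_force: 0.0
```

```bash
python3 - <<'E'
from h import *
s=sense();I={n:snapshot(n) for n in('scene','side','wrist')}
C={n:cam(n,s) for n in I}
bx={'scene':(215,140,265,200),'side':(255,150,295,200),'wrist':(200,120,310,300)}
rs=[]
for n in I:
    b=blobs(I[n],(105,120,40),(130,255,255),bx[n])[0];print(n,cv2.minAreaRect(b));rs.append(ray(C[n],cen(b)))
print(s['tcp_pos'],s['force'],'bar centre',tri(rs[:2]),tri(rs))
print('tcp px',proj(C['wrist'],(.5,-.0105,.129)))
cv2.imwrite('pics/j.png',np.hstack([cv2.resize(I['wrist'],(440,330)),cv2.resize(I['scene'][120:250,190:310],(330,330))])[...,::-1])
E
```

```text
scene ((239.09617614746094, 173.51922607421875), (28.240724563598633, 15.49317455291748), 11.309932708740234)
side ((274.68975830078125, 173.02188110351562), (11.44839096069336, 23.494836807250977), 70.01689147949219)
wrist ((253.88047790527344, 185.52099609375), (12.829696655273438, 47.224708557128906), 1.3639276027679443)
[ 0.49926513 -0.01028033  0.22007134] [ 0.30793203 -0.01000527 -0.29265584] bar centre [ 0.5010278  -0.01192195  0.11757675] [ 0.50076782 -0.01181873  0.11758413]
tcp px [252.58281007 187.99980539]
```

View pics/j.png

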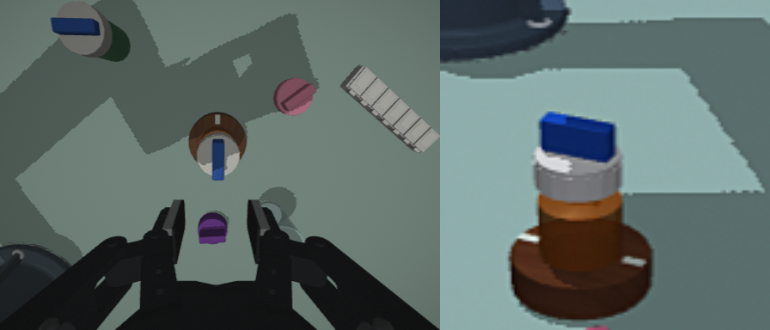

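The bar, at wrist crop (218,160), is in line with the mark at (218,118). The triangulated bar centre dropped from 0.1213 to 0.1176, so the cap is locked about 4 mm down. The gripper is clear of everything.

```bash
python3 -c "
from station import *
print(sign_off())"
```

```text
the job is handed in; nothing more can be done
None
```

I pushed the cap down, turned it a quarter turn clockwise and released it. My last pictures show it locked about 4 mm down with the grip in line with the marks, and I handed the job in without a verdict being shown.

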